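Tip the tea boxes back the right way up

TASK

Two of the three tea boxes on the worktop have been left standing on their small ends. Tip each of these two over with a gentle push of the fingertips, without gripping, lifting or shoving it away, so that it falls onto its underside (the plain dark face without any print) and lies the right way up, lid on top, like the third tea box at the back. Leave the third box and everything else as they are.

Things in the scene. Friction and masses are not known exactly. Their poses are not given: they have to be found in the camera images.
- tea_a: dark blue tea box, 64 (x) x 122 (y) x 74 (z) mm, 0.14 to 0.26 kg, centre of mass near its middle. Origin: centre of its underside; z points to the lid, y along its length. Starts standing on its -y end, 122 mm tall, z level, underside looking away from the robot (+-40 degrees), left or right of the middle (swaps with tea_b). Tipped towards its -z by some 31 degrees it falls on onto its underside.
- tea_b: a second tea box just like tea_a, but it starts standing on its +y end with its underside (the plain, unprinted face; the oppopoint one is the lid, with a fine gold line along both long edges) looking towards the robot (+-40 degrees). It too is tipped towards its own -z direction.
- tea_c: a third tea box just like these, already the right way up at the back in the middle, 74 mm tall; origin at the centre of its underside. Not to be moved.
- tea_a_heel (a point): middle of the edge of tea_a between its underside and the small end on which it starts (0, -61, 0 mm in its frame); it lies on the worktop at the start, and the box tips over this edge
- tea_b_heel (a point): the same edge of tea_b (0, +61, 0 mm in its frame)
- salt_shaker: glass salt shaker with a grey top, 44 mm across, 90 mm tall, standing between the two boxes; origin under its centre. Not to be moved.
- jam_jar: jam jar, 65 mm across, 83 mm tall, at the left side; origin under its centre. Not to be moved.
- pepper_mill: wooden pepper mill, 58 mm across, 150 mm tall, at the left side near the robot; origin under its centre. Not to be moved.
- candle_jar: candle in a glass, 76 mm across, 90 mm tall, at the right side; origin under its centre. Not to be moved.
- spice_0: spice jar with a green cap, 46 mm across, 106 mm tall, at the right side near the robot; origin under its centre. Not to be moved.
Things that resemble listed ones, but are neither listed nor needed, are in the scene too. What is shaped like the tea_b but green or turquoise is not meant.

How it is judged:
At the end, for the whole second after the job is handed in: Both tea boxes lie at rest on their undersides on the worktop, lid up (within 0.06 rad, underside within 6 mm of the worktop), each with its tipping edge within 80 mm of where it was at the start (angle between each of tea_a, tea_b's own z axis and vertical below 0.06 rad and height (world z) of each of tea_a, tea_b below 0.006 m and distance of each of tea_a_heel, tea_b_heel from where it was at the start of the episode below 0.08 m and linear speed of each of tea_a, tea_b below 0.02 m/s); the robot touches nothing.
It fails at once if a tea box is lifted, or tipped the wrong way: its tipping edge comes more than 20 mm off the worktop (height (world z) of any of tea_a_heel, tea_b_heel above 0.02 m).
It fails at once if a tea box is shoved away: its tipping edge moves more than 80 mm (distance of any of tea_a_heel, tea_b_heel from where it was at the start of the episode above 0.08 m).
It fails at once if a tea box is gripped or struck: the fingers bear on it with more than 15 N (contact force between the fingers and tea_a above 15 N or contact force between the fingers and tea_b above 15 N).
It fails at once if the third tea box or another bystander is moved by more than 15 mm or tipped (distance of any of tea_c, salt_shaker, jam_jar, pepper_mill, candle_jar, spice_0 from where it was at the start of the episode above 0.015 m or angle between any of tea_c, salt_shaker, jam_jar, pepper_mill, candle_jar, spice_0's own z axis and vertical above 0.3 rad).
It also fails if it takes over 42 s, if anything falls off the work surface, if the arm or the gripper's body presses on something with over 40 N, if the wrist force passes 120 N, or if a joint passes its speed limit or range.

ROBOT

A 6-joint arm with a two-finger parallel gripper is mounted at the origin on a cart in front of the work surface, level with it; the furniture and walls round the work are solid. World frame = base frame: x ahead of the robot, y to its left, z up, the work surface at z = 0. Lengths are in m, angles in rad, forces in N, time in s.
With the tool pointing down it reaches from about 0.35 to 0.975 m from the base axis. Payload 4.9 kg.
Tool frame: the origin (TCP) lies on the centre line of the jaws, within the pads' length; the fingertips stand manip.tip_reach ahead of it and the grasp point (between the pads) is the TCP (manip.tip_reach is the distance from the TCP to the fingertips, in m); z points along the fingers, y is the line along which they close (so a half turn about z gives the same grasp; the last joint's range is limited). The gripper opens to 85 mm and grips with 20 to 120 N. Pads are 22 mm wide; open, the fingers measure 114 mm over their backs; the gripper's body (76 mm by 85 mm) begins 54 mm behind the grasp point. The pads swing forward as they close: fully open they stand 13 mm farther back than shut.
Start: joints at [1.106, 0.053, 1.613, -0, 1.476, -0.119], TCP at [0.212, 0.588, 0.25] pointing down, gripper open.
Joint ranges: [-3.01, 3.01], [-1.01, 2.22], [0.06, 2.58], [-1.02, 4.17], [0.09, 2.62], [-3.14, 3.14]. Speed limits (rad/s): [2.57, 2.57, 3.14, 3.14, 3.14, 3.14].

INTERFACE

Orientations are given as a unit quaternion [w, x, y, z].
In Python, from plant import manip gives the robot as it stands. The module is installed in compiled form; this text tells all that it offers.
- The arm moves only by the tool move_arm, never from a script. Its argument "rows" is a list of rows, each a list of 7 numbers: the shift along the tool's x, y, z in cm, then the turn, a rotation vector about the tool's x, y, z in degrees, then the opening, from -1 (shut) to 1 (fully open). In form: [[tx, ty, tz, ax, ay, az, jaw], ...]. A call has 1 to 20 rows; each row shifts and turns the commanded pose from where the row before left it, along the tool's axes as they then stand; what a row does not reach is not made up. A row lasts 1/12 s, in which the tool goes at most 41.7 mm and 7.16 degrees, less where a joint would pass 70% of its speed; a pose out of reach is approached as far as the arm can. A call is refused whole if a number of a shift passes 4.17 or a number of a turn 7.16, either way. A call with a gripper value outside its range is refused whole. The fingers move at their own pace and stop on an object; the grip force is fixed at half the most. Time passes only in rows, so rows that do not move let the fingers close. It gives the time, the measured TCP pose, the force, the opening and the grip force at its end, in the units of the state.
- manip.state(): the state, without advancing time (a new reading comes with each control period).
- manip.grab_frame(name): name is "scene" or "top" or "wrist"; returns a dict with "img" (420x560x3 uint8, blue, green, red), "mtx" (3x3 intrinsics, pixels), "k1" (the pictures are not rectified: a ray, as slopes to the right and down, at radius r is drawn at 1 + k1 r^2 times it, then the intrinsics apply), "R" (3x3) and "t" (3): a world point X has camera coordinates R X + t. Camera axes: x right, y down, z forward; pixel columns grow to the right and rows downward; lengths in m; the calibration is good to about 2 mm. A picture is of the moment at which its call begins. There is no depth.
- manip.job_done(): hands the job in; it is judged then, once.
The state is a dict: "time": time; "joint_pos": joint angles; "joint_vel": joint speeds; "joint_efforts": joint torques, N m; "tool_pos": TCP position; "tool_rot": TCP orientation; "contact_force": force on the tool from outside, world axes, zero at the start; "ft_torque": the same for the moment, N m; "gripper_width": opening from 0.0 (shut) to 1.0 (fully open); "grasp_force": force on a finger pad.
Only numpy, scipy, OpenCV 4.12 (cv2) and the standard library are available. Lean on these libraries where they do the work, as an engineer would, in place of code of your own. Each camera call takes 0.05 s, during which the arm holds its last target. There are 200 camera calls.

## Working session

There is one attempt and no reset: what is moved stays moved. The work goes in short steps, Python scripts to look and compute and a tool call to move; the robot and the scene stay as the last step left them, time stands still between calls to the robot, and variables do not carry over. Pictures are saved under pics/ and viewed, at most 10 in all, crops included, and the job is handed in when it is done.

Besides the shell and the picture viewer there is one more tool, called after ">>>" as name([rows], argument=value, ...), one row to a line, values as JSON. move_arm: Moves the arm, as the interface text tells. Its arguments: {"type":"object","properties":{"rows":{"type":"array","items":{"type":"array","items":{"type":"number"}}}},"required":["rows"]}

```bash
mkdir -p pics
cat > h.py <<'E'
import numpy as np, cv2, json
from plant import manip
def save(n,f):
    d=manip.grab_frame(n); cv2.imwrite(f,d["img"])
    np.savez(f[:-4]+".npz",**{k:np.array(d[k]) for k in d})
def ld(f): return np.load(f[:-4]+".npz")
def ray(d,u,v):
    m=d["mtx"];k=float(d["k1"]);p=np.array([(u-m[0,2])/m[0,0],(v-m[1,2])/m[1,1]])
    q=p.copy()
    for _ in range(30): q=p/(1+k*(q@q))
    r=d["R"].T@np.array([q[0],q[1],1.]); c=-d["R"].T@d["t"]
    return c,r
def at(d,u,v,z):
    c,r=ray(d,u,v); return c+r*(z-c[2])/r[2]
def pix(d,X):
    c=d["R"]@np.array(X)+d["t"];s=c[:2]/c[2];s=s*(1+float(d["k1"])*(s@s));m=d["mtx"]
    return m[0,0]*s[0]+m[0,2],m[1,1]*s[1]+m[1,2]
E
python3 - <<'E'
from h import *
for n in("scene","top"):
    save(n,f"pics/{n}0.png"); d=ld(f"pics/{n}0.png"); print(n,-d["R"].T@d["t"],d["R"].tolist())
print(manip.tip_reach,manip.state())
E
```

```text
scene [-0.37196249 -0.77442287  0.95969886] [[0.610546549141891, -0.7917802754061483, -0.017801876549759687], [-0.47412318121482, -0.34740975892895437, -0.809020190375781], [0.6343816835042351, 0.502384767761414, -0.5875112124509987]]
top [-0.55981272 -0.3028317   1.55262316] [[0.25148948675140265, -0.9678470067309052, 0.005020917798851657], [-0.7581154557094396, -0.2002115791143939, -0.6206257160342207], [0.6016759874450571, 0.15227440740501186, -0.7840908818379845]]
0.019 {'time': 0.1, 'joint_pos': array([ 1.10600910e+00,  5.33111731e-02,  1.61416534e+00, -3.71125192e-06,
        1.47600697e+00, -1.19015762e-01]), 'joint_vel': array([-2.94514688e-05, -1.88018419e-03, -2.80566472e-03, -8.71274734e-05,
       -3.28434109e-05, -1.23996162e-03]), 'joint_efforts': array([-8.05556283e-05, -3.94904852e+01, -3.71362925e+01, -1.82242152e-04,
        3.87608714e-03, -7.99254337e-06]), 'tool_pos': array([0.21159549, 0.58752494, 0.24916816]), 'tool_rot': array([-2.70296685e-04,  1.72025524e-01,  9.85092039e-01, -9.05954016e-04]), 'contact_force': array([ 0.18399631, -0.07366408,  0.7466334 ]), 'ft_torque': array([ 0.02150938, -0.01778867,  0.00411561]), 'grasp_force': 0.0, 'gripper_width': 1.0018974549207553}
```

View pics/top0.png

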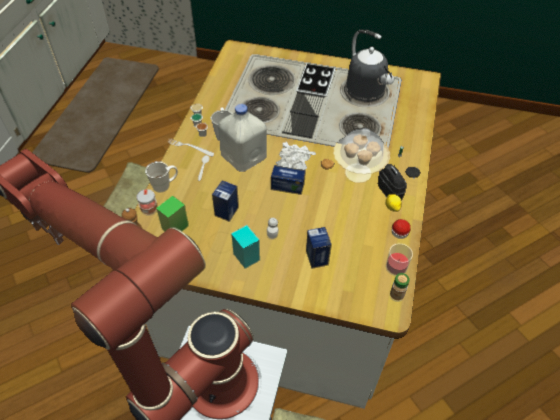

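View pics/scene0.png

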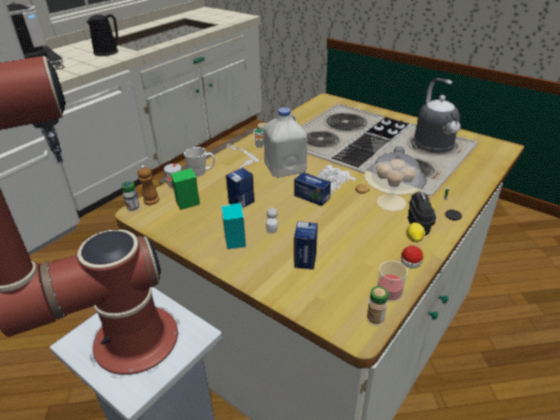

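The top view shows dark-blue boxes standing at (225,200) on the left and (318,247) on the right. tea_c lies at (288,178) and the salt shaker stands at (272,227). The green and turquoise boxes at (173,214) and (246,246) are decoys. Next I'll enlarge the two standing boxes.

Run:
```python
import cv2,numpy as np
t=cv2.imread("pics/top0.png");s=cv2.imread("pics/scene0.png")
def c(i,u,v,n=25,):
    return cv2.resize(i[v-n:v+n,u-n:u+n],(400,400)[:2],interpolation=cv2.INTER_CUBIC)[:300*2]
a=[cv2.resize(x,(400,300),interpolation=cv2.INTER_CUBIC) for x in (t[178:223,195:255],t[225:270,290:350],s[163:214,206:274],s[217:272,268:341])]
im=np.vstack([np.hstack(a[:2]),np.hstack(a[2:])])
cv2.imwrite("pics/crop.png",cv2.convertScaleAbs(im,alpha=1.8,beta=10))
```

```text
(no output)
```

View pics/crop.png

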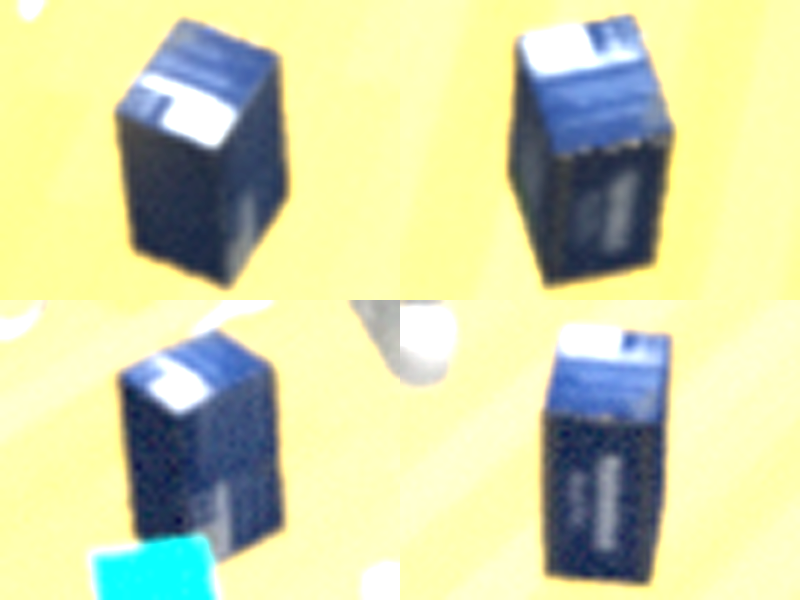

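The crops show that the left box turns a plain dark face to the robot, so it is tea_b. The right box shows its lid, with print and gold edge lines, towards the robot, so it is tea_a. I'll fit both poses to the corners read from both views.

```bash
cat > fit.py <<'E'
from h import *
from scipy.optimize import least_squares
T=ld("pics/top0.png");S=ld("pics/scene0.png")
def P(o,sc,l): return [(o[0]+(a+.5)/sc-.5,o[1]+(b+.5)/sc-.5) for a,b in l]
# corner order: (s along width, f along dir) ; f dir = -z (fall direction) heading th
# tea_b: left-heel, right-heel, right-lid, left-lid top corners; then bottom heel left/right...
obs={"b":[(T,P((195,178),400/60,[(117,112),(220,150),(279,55),(183,18)]),"t"),
          (S,P((206,163),400/68,[(121,77),(184,115),(274,67),(212,30)]),"t"),
          (T,P((195,178),400/60,[(132,248),(228,288),(288,192)]),"b")],
     "a":[(T,P((290,225),400/60,[(233,17),(117,38),(153,157),(273,138)]),"t"),
          (S,P((268,217),400/73,[(270,35),(160,27),(145,115),(262,122)]),"t"),
          (T,P((290,225),400/60,[(None or 258-0,265),(147,286)]),"bl")]}
# order heading-frame: heel-left?, use (side,front) with side=+1/-1
for k,th0,p0 in(("b",np.pi,(.6,.2)),("a",0.,(.5,-.1))):
    def res(p,full=False):
        x,y,th=p;f=np.array([np.cos(th),np.sin(th),0]);l=np.array([-f[1],f[0],0])
        # facing f: a: far-right, far-left, near-left, near-right ; b faces robot: its right is image left
        sg={"a":[(-1,1),(1,1),(1,-1),(-1,-1)],"b":[(-1,1),(1,1),(1,-1),(-1,-1)]}[k]
        r=[]
        for d,pts,t in obs[k]:
            s=sg[2:][::-1] if t=="bl" else sg
            z=.122 if t=="t" else 0
            for (u,v),(a,b) in zip(pts,s):
                q=pix(d,np.array([x,y,z])+l*a*.032+f*b*.037); r+=[q[0]-u,q[1]-v]
        return np.array(r)
    d,pts,_=obs[k][0]
    g=np.mean([at(d,u,v,.122) for u,v in pts],0)
    s=least_squares(res,[g[0],g[1],th0],loss="soft_l1");x,y,th=s.x
    print(k,s.x,np.degrees(th),"heel",x+.037*np.cos(th),y+.037*np.sin(th)); print(res(s.x).round(1).tolist())
for n,d,u,v,z in(("shaker top",T,272,220,.09),("green",T,173,203,.122),("turq",T,246,235,.122),("teac",T,288,174,.074),("shaker S",S,271,211,.09)): print(n,at(d,u,v,z).round(3))
E
python3 fit.py
```

```text
b [0.61061945 0.17921327 2.96659719] 169.9734986021433 heel 0.5741845361336708 0.18565510977834196
[-0.7, -0.3, 0.3, -0.0, 1.3, -0.5, -0.5, -0.6, -1.7, -1.5, -0.9, -0.7, 0.8, -0.6, -0.3, -1.2, 0.0, 1.3, 1.3, 1.1, 1.6, 1.1]
a [ 0.49419544 -0.18106004  0.50231982] 28.780805875316624 heel 0.5266247586552592 -0.1632460213814492
[0.8, -0.7, -0.4, -0.1, 0.6, -0.0, 1.7, -1.1, 0.5, -0.2, -1.0, -0.4, -1.6, -0.7, -0.3, -0.0, 0.9, 0.8, -0.6, 1.5]
shaker top [ 0.547 -0.008  0.09 ]
green [0.508 0.331 0.122]
turq [0.442 0.052 0.122]
teac [ 0.783 -0.006  0.074]
shaker S [ 0.541 -0.017  0.09 ]
```

```bash
cat >> h.py <<'E'
from scipy.spatial.transform import Rotation as Ro
def rel(x,y,z):
    s=manip.state();q=s["tool_rot"];R=Ro.from_quat([q[1],q[2],q[3],q[0]])
    M=R.as_matrix();print("pos",s["tool_pos"].round(4),"xhead",np.degrees(np.arctan2(M[1,0],M[0,0])).round(2),"zaxis",M[:,2].round(3),"t",round(s["time"],2),"w",s["gripper_width"],"F",s["contact_force"].round(2))
    print("delta tool cm",(R.inv().apply(np.array([x,y,z])-s["tool_pos"])*100).round(2))
E
python3 - <<'E'
from h import *
T=ld("pics/top0.png");S=ld("pics/scene0.png")
for n,d,u,v,z in(("jug base front",T,246,170,0),("jug left",T,222,155,0.),("jugS base",S,290,174,0),("jug cap",T,241,108,.25),("white thing",T,294,155,0.02)): print(n,at(d,u,v,z).round(3))
E
```

```text
jug base front [0.829 0.171 0.   ]
jug left [ 0.883  0.287 -0.   ]
jugS base [ 0.871  0.154 -0.   ]
jug cap [0.894 0.2   0.25 ]
white thing [0.937 0.006 0.02 ]
```

>>> move_arm([
  [0,0,0,0,0,-4.9,-1],
  [0,0,0,0,0,-4.9,-1],
  [0,0,0,0,0,0,-1],
])

```text
time: 0.35
tool_pos: [0.2117, 0.5877, 0.2496]
tool_rot: [-0.0, 0.087, 0.996, -0.001]
contact_force: [-0.0, -0.4, 0.2]
gripper_width: 0.607
grasp_force: 0.0
```

```bash
python3 -c "
from h import *
rel(.691,.165,.25)"
```

```text
pos [0.2117 0.5877 0.2496] xhead 170.06 zaxis [-0.001 -0.001 -1.   ] t 0.35 w 0.6070953959891642 F [-0.01 -0.37  0.16]
delta tool cm [-5.451e+01 -3.337e+01 -2.000e-02]
```

>>> move_arm([
  [-2.9,-1.75,0,0,0,0,-1],
  [-2.9,-1.75,0,0,0,0,-1],
  [-2.9,-1.75,0,0,0,0,-1],
  [-2.9,-1.75,0,0,0,0,-1],
  [-2.9,-1.75,0,0,0,0,-1],
  [-2.9,-1.75,0,0,0,0,-1],
  [-2.9,-1.75,0,0,0,0,-1],
  [-2.9,-1.75,0,0,0,0,-1],
  [-2.9,-1.75,0,0,0,0,-1],
  [-2.9,-1.75,0,0,0,0,-1],
  [-2.9,-1.75,0,0,0,0,-1],
  [-2.9,-1.75,0,0,0,0,-1],
  [-2.9,-1.75,0,0,0,0,-1],
  [-2.9,-1.75,0,0,0,0,-1],
  [-2.9,-1.75,0,0,0,0,-1],
  [-2.9,-1.75,0,0,0,0,-1],
  [-2.9,-1.75,0,0,0,0,-1],
  [-2.9,-1.75,0,0,0,0,-1],
  [-2.3,-1.85,0,0,0,0,-1],
  [0,0,0,0,0,0,-1],
])

```text
time: 2.02
tool_pos: [0.6932, 0.1602, 0.2492]
tool_rot: [0.0, 0.091, 0.996, -0.001]
contact_force: [-0.1, 0.7, 0.5]
gripper_width: 0.001
grasp_force: 0.0
```

```bash
python3 -c "
from h import *
rel(.691,.165,.119)"
```

```text
pos [0.6932 0.1602 0.2492] xhead 169.57 zaxis [ 0.    -0.002 -1.   ] t 2.02 w 0.0009141699263950616 F [-0.05  0.65  0.53]
delta tool cm [ 0.31  0.46 13.02]
```

>>> move_arm([
  [0.1,0.2,2.6,0,0,0,-1],
  [0.1,0.2,2.6,0,0,0,-1],
  [0,0,2.6,0,0,0,-1],
  [0,0,2.6,0,0,0,-1],
  [0,0,2.6,0,0,0,-1],
  [0,0,0,0,0,0,-1],
  [0,0,0,0,0,0,-1],
])

```text
time: 2.6
tool_pos: [0.6875, 0.1692, 0.1179]
tool_rot: [-0.002, 0.088, 0.996, -0.001]
contact_force: [0.1, 0.5, -0.0]
gripper_width: 0.0
grasp_force: 0.0
```

```bash
python3 -c "
from h import *
rel(.691,.165,.119)
save('scene','pics/s1.png');i=cv2.imread('pics/s1.png')[100:260,180:380];cv2.imwrite('pics/s1c.png',cv2.convertScaleAbs(cv2.resize(i,(750,600),interpolation=2),alpha=1.5))"
```

```text
pos [0.6875 0.1692 0.1179] xhead 169.94 zaxis [-0.005 -0.001 -1.   ] t 2.6 w 0.00046070315293730596 F [ 0.06  0.5  -0.03]
delta tool cm [-0.42 -0.36 -0.11]
```

View pics/s1c.png

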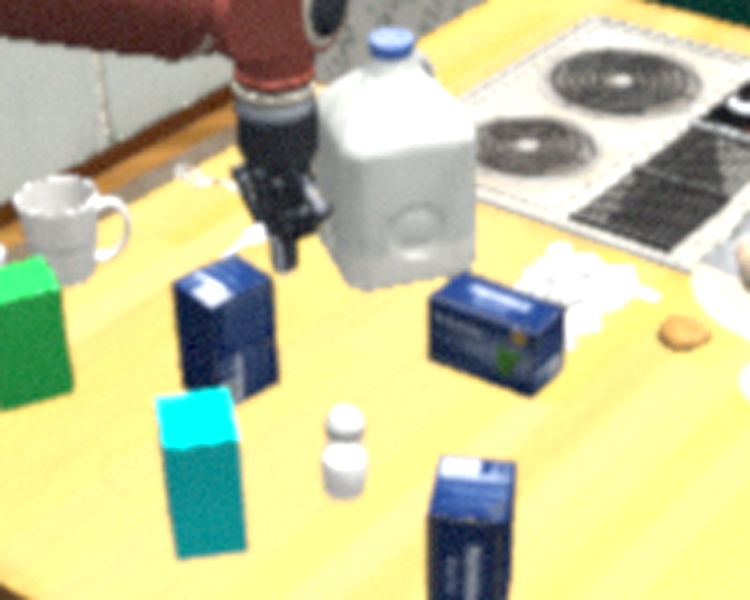

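The picture shows the closed fingertips at (285,262) in the crop, just behind tea_b and in line with its middle. The path is clear, so I'll push it towards the robot.

>>> move_arm([
  [0.4,-0.3,0,0,0,0,-1],
  [0.4,0,0,0,0,0,-1],
  [0.4,0,0,0,0,0,-1],
  [0.4,0,0,0,0,0,-1],
  [0.4,0,0,0,0,0,-1],
  [0.4,0,0,0,0,0,-1],
  [0.4,0,0,0,0,0,-1],
  [0.4,0,0,0,0,0,-1],
  [0.4,0,0,0,0,0,-1],
  [0.4,0,0,0,0,0,-1],
  [0.4,0,0,0,0,0,-1],
  [0.4,0,0,0,0,0,-1],
  [0.4,0,0,0,0,0,-1],
  [0.4,0,0,0,0,0,-1],
  [0.4,0,0,0,0,0,-1],
])

```text
time: 3.9
tool_pos: [0.6291, 0.1766, 0.1202]
tool_rot: [-0.0, 0.087, 0.996, -0.0]
contact_force: [0.6, -0.2, 1.6]
gripper_width: -0.002
grasp_force: 0.4
```

```bash
python3 -c "
from h import *
rel(.611+.985*.03,.179-.174*.03,.119)
save('scene','pics/s2.png');i=cv2.imread('pics/s2.png')[100:260,180:380];cv2.imwrite('pics/s2c.png',cv2.convertScaleAbs(cv2.resize(i,(750,600),interpolation=2),alpha=1.5))"
```

```text
pos [0.6291 0.1766 0.1202] xhead 169.99 zaxis [-0.  0. -1.] t 3.9 w -0.0020587302795284494 F [ 0.58 -0.21  1.64]
delta tool cm [-1.17 -0.08  0.12]
```

View pics/s2c.png

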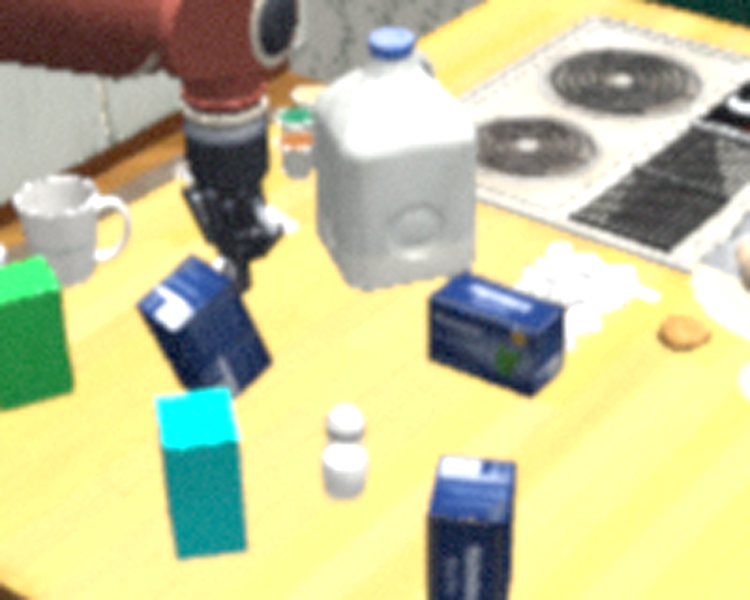

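tea_b is tipping over its edge as intended: its top is now at (190,300) in the crop and it leans about 25°. I'll keep pushing.

>>> move_arm([
  [0.4,0,0,0,0,0,-1],
  [0.4,0,0,0,0,0,-1],
  [0.4,0,0,0,0,0,-1],
  [0.4,0,0,0,0,0,-1],
  [0.4,0,0,0,0,0,-1],
  [0,0,0,0,0,0,-1],
  [0,0,0,0,0,0,-1],
  [0,0,0,0,0,0,-1],
  [0,0,0,0,0,0,-1],
  [0,0,0,0,0,0,-1],
  [0,0,0,0,0,0,-1],
])

```text
time: 4.87
tool_pos: [0.6101, 0.18, 0.1203]
tool_rot: [0.0, 0.087, 0.996, -0.0]
contact_force: [-0.3, 0.1, 0.3]
gripper_width: -0.002
grasp_force: 0.0
```

```bash
python3 -c "
from h import *
rel(.424,-.220,.25)
save('scene','pics/s3.png');i=cv2.imread('pics/s3.png')[100:260,180:380];cv2.imwrite('pics/s3c.png',cv2.convertScaleAbs(cv2.resize(i,(750,600),interpolation=2),alpha=1.5))"
```

```text
pos [0.6101 0.18   0.1203] xhead 169.98 zaxis [ 0. -0. -1.] t 4.87 w -0.002019762201400016 F [-0.31  0.12  0.3 ]
delta tool cm [ 11.37 -42.63 -12.97]
```

View pics/s3c.png

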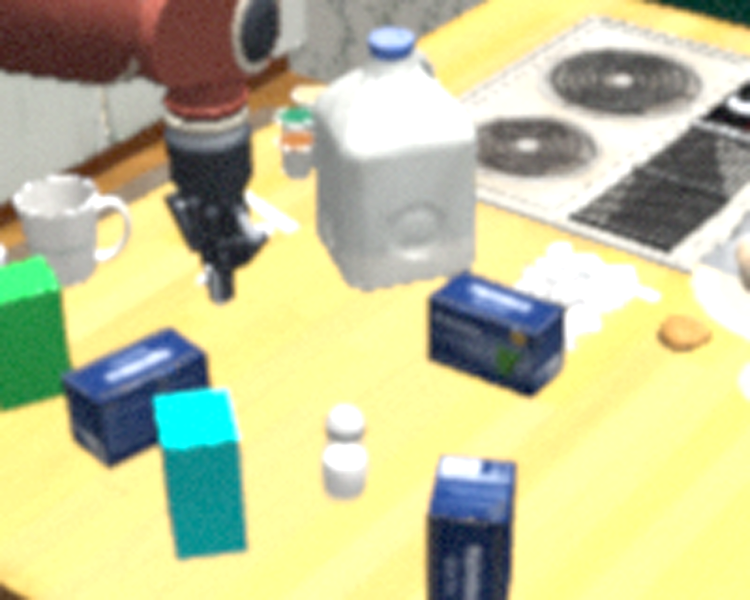

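tea_b now lies lid up at (140,395) in the crop, beside the turquoise box. Next I'll lift and turn for tea_a.

>>> move_arm([
  [0,0,-3.3,0,0,0,-1],
  [0,0,-3.3,0,0,0,-1],
  [0,0,-3.3,0,0,0,-1],
  [0,0,-3.1,0,0,0,-1],
  [0,0,0,0,0,-6.5,-1],
  [0,0,0,0,0,-6.5,-1],
  [0,0,0,0,0,-6.5,-1],
  [0,0,0,0,0,-6.5,-1],
  [0,0,0,0,0,-6.5,-1],
  [0,0,0,0,0,-6.3,-1],
  [0,0,0,0,0,0,-1],
])

```text
time: 5.83
tool_pos: [0.61, 0.18, 0.2502]
tool_rot: [-0.0, -0.249, 0.968, -0.0]
contact_force: [0.8, -1.2, -0.2]
gripper_width: 0.001
grasp_force: 0.0
```

```bash
python3 -c "
from h import *
rel(.424,-.220,.25)"
```

```text
pos [0.61   0.18   0.2502] xhead -151.12 zaxis [-0. -0. -1.] t 5.83 w 0.0007076943078844175 F [ 0.84 -1.21 -0.24]
delta tool cm [ 3.561e+01 -2.604e+01  3.000e-02]
```

>>> move_arm([
  [2.2,-1.6,0,0,0,0,-1],
  [2.2,-1.6,0,0,0,0,-1],
  [2.2,-1.6,0,0,0,0,-1],
  [2.2,-1.6,0,0,0,0,-1],
  [2.2,-1.6,0,0,0,0,-1],
  [2.2,-1.6,0,0,0,0,-1],
  [2.2,-1.6,0,0,0,0,-1],
  [2.2,-1.6,0,0,0,0,-1],
  [2.2,-1.6,0,0,0,0,-1],
  [2.2,-1.6,0,0,0,0,-1],
  [2.2,-1.6,0,0,0,0,-1],
  [2.2,-1.6,0,0,0,0,-1],
  [2.2,-1.6,0,0,0,0,-1],
  [2.2,-1.6,0,0,0,0,-1],
  [2.2,-1.6,0,0,0,0,-1],
  [2.2,-1.6,0,0,0,0,-1],
  [0.4,-0.4,0,0,0,0,-1],
  [0,0,0,0,0,0,-1],
  [0,0,0,0,0,0,-1],
])

```text
time: 7.42
tool_pos: [0.4233, -0.2191, 0.2504]
tool_rot: [0.0, -0.248, 0.969, 0.0]
contact_force: [0.5, 1.0, -1.2]
gripper_width: 0.004
grasp_force: 0.0
```

>>> move_arm([
  [0,0,2.6,0,0,0,-1],
  [0,0,2.6,0,0,0,-1],
  [0,0,2.6,0,0,0,-1],
  [0,0,2.6,0,0,0,-1],
  [0,0,2.6,0,0,0,-1],
  [0,0,0,0,0,0,-1],
  [0,0,0,0,0,0,-1],
])

```text
time: 8.0
tool_pos: [0.4228, -0.2176, 0.1191]
tool_rot: [-0.001, -0.249, 0.968, 0.002]
contact_force: [-0.4, 1.2, 1.6]
gripper_width: 0.0
grasp_force: 0.0
```

```bash
python3 -c "
from h import *
rel(.424,-.220,.119)
save('scene','pics/s4.png');i=cv2.imread('pics/s4.png')[140:300,180:380];cv2.imwrite('pics/s4c.png',cv2.convertScaleAbs(cv2.resize(i,(750,600),interpolation=2),alpha=1.5))"
```

```text
pos [ 0.4228 -0.2176  0.1191] xhead -151.15 zaxis [-0.003  0.002 -1.   ] t 8.0 w 0.0004426482338282892 F [-0.4   1.21  1.55]
delta tool cm [ 0.01 -0.27  0.01]
```

View pics/s4c.png

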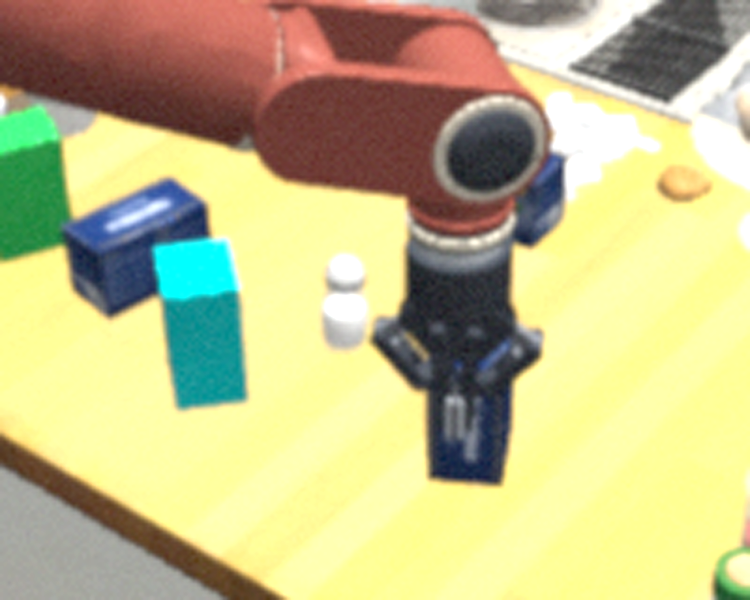

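The gripper is in front of tea_a's lid face, with its fingertips at (455,420) in the crop. They are centred on the box, so I'll push it away from the robot.

>>> move_arm([
  [-0.4,-0.2,0,0,0,0,-1],
  [-0.4,0,0,0,0,0,-1],
  [-0.4,0,0,0,0,0,-1],
  [-0.4,0,0,0,0,0,-1],
  [-0.4,0,0,0,0,0,-1],
  [-0.4,0,0,0,0,0,-1],
  [-0.4,0,0,0,0,0,-1],
  [-0.4,0,0,0,0,0,-1],
  [-0.4,0,0,0,0,0,-1],
  [-0.4,0,0,0,0,0,-1],
  [-0.4,0,0,0,0,0,-1],
  [-0.4,0,0,0,0,0,-1],
  [-0.4,0,0,0,0,0,-1],
  [-0.4,0,0,0,0,0,-1],
  [-0.4,0,0,0,0,0,-1],
  [-0.4,0,0,0,0,0,-1],
  [-0.4,0,0,0,0,0,-1],
  [-0.4,0,0,0,0,0,-1],
  [-0.4,0,0,0,0,0,-1],
  [-0.4,0,0,0,0,0,-1],
])

```text
time: 9.72
tool_pos: [0.4946, -0.1822, 0.1203]
tool_rot: [0.0, -0.249, 0.969, 0.0]
contact_force: [-0.5, -0.3, 0.9]
gripper_width: -0.001
grasp_force: 0.2
```

>>> move_arm([
  [-0.3,0,0,0,0,0,-1],
  [0,0,0,0,0,0,-1],
  [0,0,0,0,0,0,-1],
  [0,0,0,0,0,0,-1],
  [0,0,0,0,0,0,-1],
  [0,0,0,0,0,0,-1],
  [0,0,0,0,0,0,-1],
])

```text
time: 10.3
tool_pos: [0.4968, -0.1811, 0.1203]
tool_rot: [-0.0, -0.249, 0.969, 0.0]
contact_force: [-0.6, 0.9, -0.3]
gripper_width: -0.001
grasp_force: 0.0
```

>>> move_arm([
  [2,0,0,0,0,0,-1],
  [2,0,0,0,0,0,-1],
  [2,0,0,0,0,0,-1],
  [0,0,-3,0,0,0,-1],
  [0,0,-3,0,0,0,-1],
  [0,0,-3,0,0,0,-1],
  [0,0,-3,0,0,0,-1],
  [0,-3,0,0,0,0,-1],
  [0,-3,0,0,0,0,-1],
  [0,-3,0,0,0,0,-1],
  [0,-3,0,0,0,0,-1],
  [0,0,0,0,0,0,-1],
  [0,0,0,0,0,0,-1],
])

```text
time: 11.38
tool_pos: [0.5021, -0.3159, 0.2396]
tool_rot: [-0.0, -0.248, 0.969, 0.001]
contact_force: [-0.5, 0.1, 0.1]
gripper_width: -0.002
grasp_force: 0.0
```

```bash
python3 -c "
from h import *
rel(.424,-.220,.119)
save('top','pics/s5.png');i=cv2.imread('pics/s5.png')[150:300,160:360];cv2.imwrite('pics/s5c.png',cv2.convertScaleAbs(cv2.resize(i,(800,600),interpolation=2),alpha=1.5))"
```

```text
pos [ 0.5021 -0.3159  0.2396] xhead -151.29 zaxis [-0.001  0.001 -1.   ] t 11.38 w -0.0015284122898693302 F [-0.54  0.13  0.11]
delta tool cm [ 2.24 12.14 12.08]
```

View pics/s5c.png

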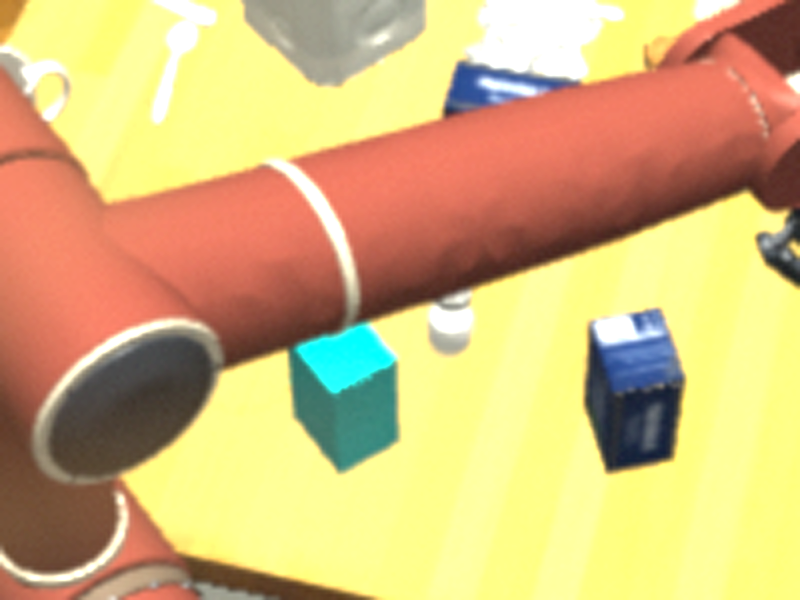

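tea_a still stands at (635,390) in the crop. The push stopped just short of the balance point and the box rocked back. I'll re-measure its pose and push farther.

Run:
```python
from h import *
from scipy.optimize import least_squares
T=ld("pics/s5.png")
g=lambda l:[(160+(a+.5)/4-.5,150+(b+.5)/4-.5) for a,b in l]
o=g([(660,310),(590,321),(613,395),(684,380),(671,460),(609,471)])
sg=[(-1,1,.122),(1,1,.122),(1,-1,.122),(-1,-1,.122),(-1,-1,0),(1,-1,0)]
def res(p):
    x,y,th=p;f=np.array([np.cos(th),np.sin(th),0]);l=np.array([-f[1],f[0],0])
    return np.ravel([np.array(pix(T,np.array([x,y,z])+l*a*.032+f*b*.037))-q for q,(a,b,z) in zip(o,sg)])
s=least_squares(res,[.49,-.18,.5],loss="soft_l1");x,y,th=s.x;f=np.array([np.cos(th),np.sin(th)])
print(s.x,np.degrees(th),res(s.x).round(1).tolist())
p=s.x[:2]-.08*f; rel(*p,.24); rel(*p,.12); print(p)
```

```text
[ 0.49422746 -0.17941122  0.48679566] 27.891336853787692 [0.4, -0.7, -0.8, 0.1, -0.4, -0.5, 1.0, -0.4, 1.2, 0.5, -1.5, 1.4]
pos [ 0.5018 -0.315   0.2398] xhead -151.24 zaxis [-0.001  0.001 -1.   ] t 11.43 w 0.0011409525970140157 F [ 0.71 -0.01 -0.4 ]
delta tool cm [ 2.14 12.37 -0.  ]
pos [ 0.5018 -0.315   0.2398] xhead -151.24 zaxis [-0.001  0.001 -1.   ] t 11.43 w 0.0011409525970140157 F [ 0.71 -0.01 -0.4 ]
delta tool cm [ 2.13 12.35 12.  ]
[ 0.42352055 -0.21683491]
```

tea_a has not shifted, within measuring error. I'll go back to the same start point and push 3 cm farther than before.

>>> move_arm([
  [0.7,0,0,0,0,0,-1],
  [0.7,0,0,0,0,0,-1],
  [0.7,0,0,0,0,0,-1],
  [0,3.1,0,0,0,0,-1],
  [0,3.1,0,0,0,0,-1],
  [0,3.1,0,0,0,0,-1],
  [0,3.0,0,0,0,0,-1],
  [0,0,0,0,0,0,-1],
  [0,0,3,0,0,0,-1],
  [0,0,3,0,0,0,-1],
  [0,0,3,0,0,0,-1],
  [0,0,3,0,0,0,-1],
  [0,0,0,0,0,0,-1],
  [0,0,0,0,0,0,-1],
])

```text
time: 12.6
tool_pos: [0.4231, -0.2169, 0.1191]
tool_rot: [-0.001, -0.248, 0.969, 0.001]
contact_force: [-0.1, 0.3, 0.7]
gripper_width: -0.004
grasp_force: 0.0
```

>>> move_arm([
  [-0.4,0,0,0,0,0,-1],
  [-0.4,0,0,0,0,0,-1],
  [-0.4,0,0,0,0,0,-1],
  [-0.4,0,0,0,0,0,-1],
  [-0.4,0,0,0,0,0,-1],
  [-0.4,0,0,0,0,0,-1],
  [-0.4,0,0,0,0,0,-1],
  [-0.4,0,0,0,0,0,-1],
  [-0.4,0,0,0,0,0,-1],
  [-0.4,0,0,0,0,0,-1],
  [-0.4,0,0,0,0,0,-1],
  [-0.4,0,0,0,0,0,-1],
  [-0.4,0,0,0,0,0,-1],
  [-0.4,0,0,0,0,0,-1],
  [-0.4,0,0,0,0,0,-1],
  [-0.4,0,0,0,0,0,-1],
  [-0.4,0,0,0,0,0,-1],
  [-0.4,0,0,0,0,0,-1],
  [-0.4,0,0,0,0,0,-1],
  [-0.4,0,0,0,0,0,-1],
])

```text
time: 14.27
tool_pos: [0.4949, -0.1786, 0.1203]
tool_rot: [0.0, -0.249, 0.969, 0.0]
contact_force: [-1.4, -0.6, 1.2]
gripper_width: -0.002
grasp_force: 0.2
```

>>> move_arm([
  [-0.4,0,0,0,0,0,-1],
  [-0.4,0,0,0,0,0,-1],
  [-0.4,0,0,0,0,0,-1],
  [-0.4,0,0,0,0,0,-1],
  [-0.4,0,0,0,0,0,-1],
  [-0.4,0,0,0,0,0,-1],
  [-0.4,0,0,0,0,0,-1],
  [-0.4,0,0,0,0,0,-1],
  [0,0,0,0,0,0,-1],
  [0,0,0,0,0,0,-1],
  [0,0,0,0,0,0,-1],
  [0,0,0,0,0,0,-1],
  [0,0,0,0,0,0,-1],
  [0,0,0,0,0,0,-1],
  [0,0,0,0,0,0,-1],
])

```text
time: 15.52
tool_pos: [0.5225, -0.1636, 0.1203]
tool_rot: [0.0, -0.249, 0.969, -0.0]
contact_force: [-0.2, -0.6, 0.6]
gripper_width: 0.001
grasp_force: 0.0
```

>>> move_arm([
  [2,0,0,0,0,0,-1],
  [2,0,0,0,0,0,-1],
  [2,0,0,0,0,0,-1],
  [0,0,-3,0,0,0,-1],
  [0,0,-3,0,0,0,-1],
  [0,0,-3,0,0,0,-1],
  [0,0,-3,0,0,0,-1],
  [0,-3,0,0,0,0,-1],
  [0,-3,0,0,0,0,-1],
  [0,-3,0,0,0,0,-1],
  [0,-3,0,0,0,0,-1],
  [0,0,0,0,0,0,-1],
  [0,0,0,0,0,0,-1],
])

```text
time: 16.6
tool_pos: [0.5278, -0.2984, 0.2397]
tool_rot: [-0.0, -0.248, 0.969, 0.001]
contact_force: [-1.1, 0.8, 0.8]
gripper_width: -0.002
grasp_force: 0.0
```

```bash
python3 -c "
from h import *
save('scene','pics/s6.png');i=cv2.imread('pics/s6.png')[130:330,120:386];cv2.imwrite('pics/s6c.png',cv2.convertScaleAbs(cv2.resize(i,(798,600),interpolation=2),alpha=1.5))"
```

```text
(no output)
```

View pics/s6c.png

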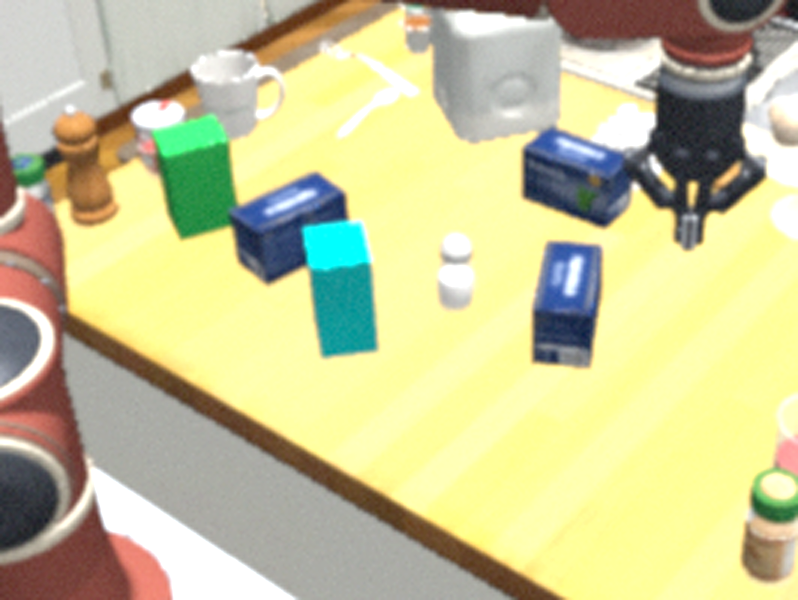

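tea_a at (568,300) and tea_b at (290,225) in the crop both lie flat, lid up, and the arm is clear of everything. The shaker and tea_c stand where they were, so I'll hand in.

```bash
python3 -c "
from plant import manip
print(manip.job_done())"
```

```text
the job is handed in; nothing more can be done
None
```

Both standing tea boxes are tipped onto their undersides with the lid up, tea_a on a second, longer push; the last picture shows nothing else moved, and the job was handed in at about 16.7 s with no verdict returned.

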